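# Load box catches into the feed chute of a jewellery bench

## Robot

A 6-joint arm with a two-finger parallel gripper is mounted at the origin on the work surface. World frame = base frame: x ahead of the robot, y to its left, z up, the work surface at z = 0. Lengths are in m, angles in degrees, forces in N, time in s.
With the tool pointing down it reaches from about 0.35 to 0.875 m from the base axis. Payload 4.2 kg.
Tool frame: the origin (TCP) lies on the centre line of the jaws, within the pads' length; the fingertips stand 25 mm ahead of it and the grasp point (between the pads) lies 6 mm ahead of it; z points along the fingers, y is the line along which they close (so a half turn about z gives the same grasp; the last joint's range is limited). The gripper opens to 87 mm and grips with 3 to 60 N. Pads are 19 mm wide; open, the fingers measure 117 mm over their backs; the gripper's body (75 mm by 190 mm) begins 51 mm behind the grasp point.
Start: joints at [77.899, 22.042, 0.453, 0, -68.411, -14.817], TCP at [0.283, 0.557, 0.248] pointing down, gripper open.
Joint ranges: [-179.83, 179.83], [-69.29, 118.12], [-61.27, 80.66], [-181.25, 117.63], [-171.15, -9.14], [-177.46, 177.46]. Speed limits (degrees/s): [159.86, 159.86, 180, 180, 180, 180].

## Interface

Orientations are given as a 3x3 rotation matrix whose columns are the frame's x, y, z axes.
In Python, from station import r gives the robot as it stands.
- The arm moves only by the tool move_arm, never from a script. Its argument "series" is a list of rows, each an object with "grip": the opening, from 0 (shut) to 1 (fully open); "xyz": the shift along the tool's x, y, z in mm, a list of three; "angular": the turn, a rotation vector about the tool's x, y, z in rad, a list of three. A call has 1 to 10 rows; each row is the pose to reach, as a shift and turn from the pose commanded when the call began, along the tool's axes at that moment; what a row does not reach only later rows make up. A row lasts 1/10 s, in which the tool goes at most 50 mm and 8.59 degrees, less where a joint would pass 70% of its speed; a pose out of reach is approached as far as the arm can. A call with a gripper value outside its range is refused whole. The fingers move at their own pace and stop on an object; the grip force is fixed at half the most. Time passes only in rows, so rows that repeat a pose let the fingers close. It gives the time, the measured TCP pose, the force, the opening and the grip force at its end, in the units of the state.
- r.sense(): the state, without advancing time (a new reading comes with each control period).
- r.capture(name): name is "side" or "top"; returns a dict with "img" (480x640x3 uint8, red, green, blue), "camera_matrix" (3x3 intrinsics, pixels), "k1" (the pictures are not rectified: a ray, as slopes to the right and down, at radius r is drawn at 1 + k1 r^2 times it, then the intrinsics apply), "rvec" (rotation vector, rad) and "tvec" (3), from world to camera coordinates, as OpenCV has them. Camera axes: x right, y down, z forward; pixel columns grow to the right and rows downward; lengths in m; the calibration is good to about 2 mm. A picture is of the moment at which its call begins. There is no depth.
- r.finish_job(): hands the job in; it is judged then, once.
The state is a dict: "time_s": time; "joints": joint angles; "joint_velocities": joint speeds; "effort": joint torques, N m; "tcp_pos": TCP position; "ee_rot": TCP orientation; "wrist_force": force on the tool from outside, world axes, zero at the start; "moment": the same for the moment, N m; "gripper_width": opening from 0.0 (shut) to 1.0 (fully open); "gripper_force": force on a finger pad.
Only numpy, scipy, OpenCV 4.12 (cv2) and the standard library are available. Lean on these libraries where they do the work, as an engineer would, in place of code of your own. Each camera call takes 0.05 s, during which the arm holds its last target. There are 200 camera calls.

## Task

Load the two small brass box catches into the sloping metal feed chute on the bench, so that both lie flat on its floor the same way: lug up and tongue pointing down the slope, one down against the stop and the other right behind it, touching or nearly so. Either may go first. Leave the big catch of the same shape where it lies.

Things in the scene. Friction and masses are not known exactly. Their poses are not given: they have to be found in the camera images.
- chute_bed: open-topped aluminium channel, fixed, sloping down at 28 degrees. Origin: on its floor, mid width, at the face of the stop at its lower end, 30 mm above the bench. x points DOWN the slope along the floor, y across, z square to the floor. The floor runs from x = -280 mm (upper end) to 0; walls 14 mm, stop 18 mm high. 48 mm wide inside up to x = -150 mm, then flaring to 92 mm at the upper end.
- chute_load (a point): point on the channel's floor, mid width, in the flared part, 215 mm up the slope from the stop (axes as chute_bed). The channel is polished: a catch let go here, tongue down the slope and just above the floor, even held level, slides by itself to the stop or to the catch ahead of it.
- catch_a: small brass box catch, 200 g, lying lug up at any heading. Origin: centre of its underside; x along it towards the tongue, z up. Plate 38 mm wide, 7 thick, from x = -38 mm (square end) to +15, then a 20 mm wide, 7 thick tongue with a round end to x = +38. A 18 x 18 mm square lug, faces along x and y, stands up at x = -6, y = 0, from z = 7 to 33 mm: grip it there, its balance point.
- catch_a_tip (a point): point of the tongue of catch_a, 38 mm ahead of its origin, mid thickness (3.5 mm up)
- catch_b: small brass box catch, 200 g, lying lug up at any heading. Origin: centre of its underside; x along it towards the tongue, z up. Plate 38 mm wide, 7 thick, from x = -38 mm (square end) to +15, then a 20 mm wide, 7 thick tongue with a round end to x = +38. A 18 x 18 mm square lug, faces along x and y, stands up at x = -6, y = 0, from z = 7 to 33 mm: grip it there, its balance point.
- catch_b_tip (a point): point of the tongue of catch_b, as on catch_a
- big_catch: big brass catch of the same shape, 550 g, not wanted: 110 mm long, 58 mm wide, plate 9 mm thick, square lug 24 x 24 mm up to 45 mm high at x = -9 mm; too wide for the chute. Origin: centre of its underside, x along it to the tongue's tip, z up.
Mind the look-alikes: they are no part of the job. What is shaped like the catch_b but blue is not meant. What is shaped like the catch_a but red is not meant.

How it is judged (in metres and radians):
At the end, for the whole second after the job is handed in: Both small catches rest on the chute's floor, lug up (plate within 0.2 rad of the floor), tongue down the slope (within 0.3 rad): the tip of one (either) within 18 mm of the stop, the tip of the other 58 to 100 mm up from the stop; the big catch is within 30 mm of where it lay (((x of catch_a_tip in the frame of chute_bed between -0.018 and 0.006 m and y of catch_a_tip in the frame of chute_bed between -0.02 and 0.02 m and z of catch_a_tip in the frame of chute_bed between -0.006 and 0.014 m and angle between each of catch_a, catch_b's own z axis and vertical below 0.75 rad and angle between the z axis of each of catch_a, catch_b and the z axis of chute_bed, either way round below 0.2 rad and angle between the x axis of each of catch_a, catch_b and the x axis of chute_bed, either way round below 0.3 rad and linear speed of each of catch_a, catch_b below 0.02 m/s and x of catch_b_tip in the frame of chute_bed between -0.1 and -0.058 m and y of catch_b_tip in the frame of chute_bed between -0.02 and 0.02 m and z of catch_b_tip in the frame of chute_bed between -0.006 and 0.014 m) or (x of catch_b_tip in the frame of chute_bed between -0.018 and 0.006 m and y of catch_b_tip in the frame of chute_bed between -0.02 and 0.02 m and z of catch_b_tip in the frame of chute_bed between -0.006 and 0.014 m and angle between each of catch_b, catch_a's own z axis and vertical below 0.75 rad and angle between the z axis of each of catch_b, catch_a and the z axis of chute_bed, either way round below 0.2 rad and angle between the x axis of each of catch_b, catch_a and the x axis of chute_bed, either way round below 0.3 rad and linear speed of each of catch_b, catch_a below 0.02 m/s and x of catch_a_tip in the frame of chute_bed between -0.1 and -0.058 m and y of catch_a_tip in the frame of chute_bed between -0.02 and 0.02 m and z of catch_a_tip in the frame of chute_bed between -0.006 and 0.014 m))); the robot touches nothing.
It fails at once if the big catch is moved by more than 30 mm (distance of big_catch from where it was at the start of the episode above 0.03 m).
It also fails if it takes over 64 s, if anything falls off the work surface, if the arm or the gripper's body presses on something with over 40 N, if the wrist force passes 120 N, or if a joint passes its speed limit or range.

## Working session

There is one attempt and no reset: what is moved stays moved. The work goes in short steps, Python scripts to look and compute and a tool call to move; the robot and the scene stay as the last step left them, time stands still between calls to the robot, and variables do not carry over. Pictures are saved under pics/ and viewed, at most 10 in all, crops included, and the job is handed in when it is done.

Besides the shell and the picture viewer there is one more tool, called after "Emit:" as a command line: name --argument value ..., lists and objects as JSON in quotes. move_arm: Moves the arm, as the interface text tells. Its arguments: {"type":"object","properties":{"series":{"type":"array"}},"required":["series"]}

```bash
mkdir -p pics
python3 - <<'E'
from station import r
import cv2,json
s=r.sense();print(s['time_s'],s['tcp_pos'],s['ee_rot'],s['gripper_width'])
for n in('top','side'):
    c=r.capture(n);cv2.imwrite(f'pics/{n}0.png',c['img'][:,:,::-1]);print(n,c['camera_matrix'],c['k1'],c['rvec'],c['tvec'])
E
```

```text
0.0 [0.28266203 0.55678398 0.2464449 ] [[ 8.91577733e-01 -4.52866758e-01 -9.19332883e-04]
 [-4.52867678e-01 -8.91575379e-01 -2.05200466e-03]
 [ 1.09630134e-04  2.24585781e-03 -9.99997472e-01]] 1.0001936923604777
top [[528.6256431    0.         312.60891113]
 [  0.         528.6256431  241.99774187]
 [  0.           0.           1.        ]] 0.02758121851136802 [ 2.1754018  -2.15848917  0.10169041] [0.00685127 0.51955267 1.15752334]
side [[521.00888273   0.         318.39381749]
 [  0.         521.00888273 243.82207698]
 [  0.           0.           1.        ]] -0.08765615149679207 [ 2.16084476 -0.5051349   0.22934867] [-0.46559821  0.2179469   1.09105226]
```

View pics/top0.png

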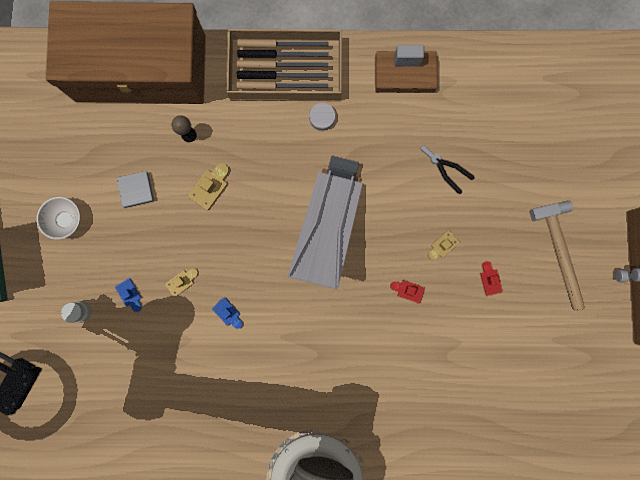

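View pics/side0.png

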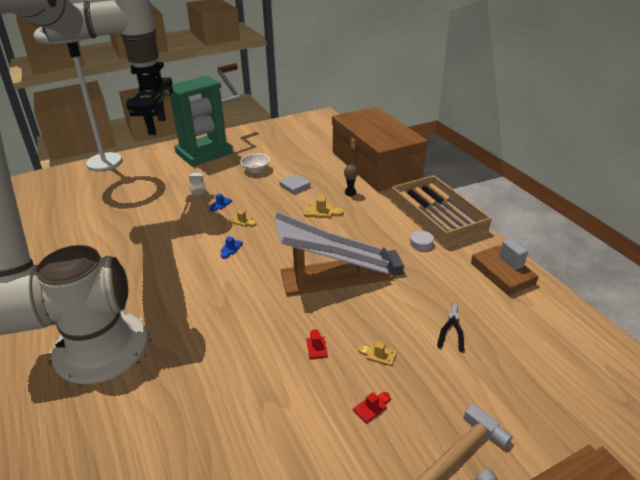

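The top view shows seven candidates:
- **Small brass:** (182,282) and (445,245). These are the two I want.
- **Big brass:** (210,187), leave it.
- **Blue:** (130,294) and (228,313), not meant.
- **Red:** (408,291) and (490,279), not meant.

The chute runs from its stop at (343,165) to its upper end at (315,280). Next is one close crop of both targets and the chute.

```bash
cat > h.py <<'E'
import numpy as np,cv2
from station import r
from scipy.spatial.transform import Rotation as R
def cam(n):
    c=r.capture(n); c['R']=cv2.Rodrigues(np.array(c['rvec'],float))[0]; c['d']=np.array([c['k1'],0,0,0,0.]); return c
def ray(c,uv):
    p=cv2.undistortPoints(np.array([[uv]],float),c['camera_matrix'],c['d'])[0,0]
    d=c['R'].T@np.array([*p,1]); o=-c['R'].T@np.array(c['tvec']); return o,d
def at(c,uv,z):
    o,d=ray(c,uv); return o+d*(z-o[2])/d[2]
def proj(c,P): return cv2.projectPoints(np.array(P,float).reshape(-1,3),np.array(c['rvec'],float),np.array(c['tvec'],float),c['camera_matrix'],c['d'])[0].reshape(-1,2)
E
python3 - <<'E'
from h import *
c=cam('top');i=c['img'][:,:,::-1]
f=lambda x,y,w,h,s:cv2.resize(i[y:y+h,x:x+w],None,fx=s,fy=s,interpolation=cv2.INTER_CUBIC)
a=f(157,260,50,40,7);b=f(420,225,50,40,7);ch=f(280,148,100,140,4)
L=np.vstack([a,b]);
cv2.imwrite('pics/crop1.png',np.hstack([L,ch]))
hsv=cv2.cvtColor(np.ascontiguousarray(i),cv2.COLOR_BGR2HSV)
for p in[(182,282),(445,245),(207,192)]:print(hsv[p[1]-2:p[1]+3:2,p[0]-2:p[0]+3:2].reshape(-1,3).tolist(),at(c,p,.01))
E
```

```text
[[21, 116, 192], [16, 170, 42], [20, 139, 86], [20, 119, 187], [20, 119, 188], [20, 137, 56], [19, 124, 168], [17, 135, 51], [18, 132, 87]] [0.4283696  0.30436669 0.01      ]
[[20, 122, 175], [20, 119, 170], [20, 122, 170], [20, 122, 176], [20, 122, 171], [20, 119, 175], [21, 134, 95], [20, 119, 175], [20, 118, 175]] [ 0.51652242 -0.2883678   0.01      ]
[[19, 129, 127], [19, 137, 104], [18, 166, 57], [20, 117, 183], [20, 119, 169], [18, 146, 47], [20, 116, 180], [20, 120, 179], [20, 120, 170]] [0.6344044  0.25390104 0.01      ]
```

View pics/crop1.png

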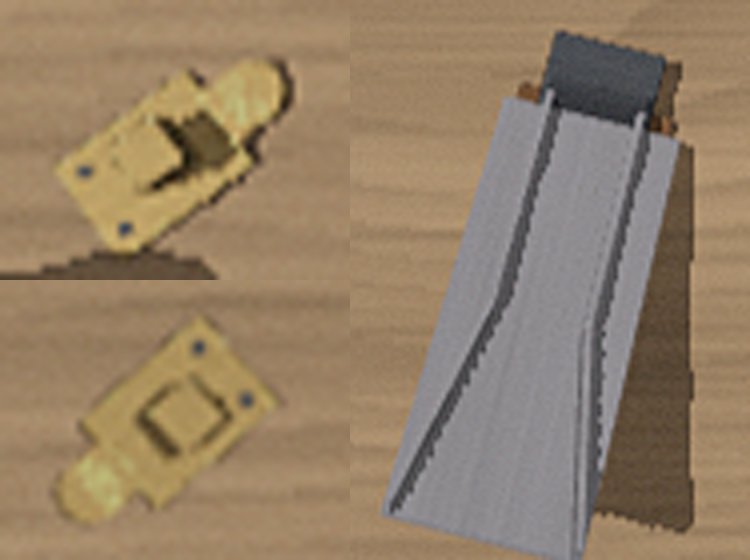

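The crop shows both targets are small brass catches lying lug up. A has its square end at about (170,290) and its tip at (198,271). B has its square end at about (454,237) and its tip at (429,258). Next I fit their poses and the chute's.

Run:
```python
from h import *
from scipy.optimize import least_squares
import json
c=cam('top');s=cam('side')
for k in(c,s):print('cam',-k['R'].T@np.array(k['tvec']))
M=np.array([[-38,19,7],[-38,-19,7],[15,19,7],[15,-19,7],[38,0,7]])/1e3
px={'a':np.array([[58,166],[126,250],[190,70],[250,158],[289,80]])/7+[157,260]-.4,
    'b':np.array([[276,124],[200,36],[155,228],[82,149],[60,233]])/7+[420,225]-.4}
pose={}
for k,u in px.items():
    P=lambda q:M@R.from_euler('z',q[2]).as_matrix().T+[q[0],q[1],0]
    w=[at(c,p,.007) for p in u]; d=w[4]-(w[0]+w[1])/2
    q0=[*(w[4][:2]+(w[0]+w[1])[:2]/2)/2,np.arctan2(d[1],d[0])]
    o=least_squares(lambda q:(proj(c,P(q))-u).ravel(),q0)
    print(k,o.x,np.degrees(o.x[2]),o.fun.reshape(-1,2).round(1).tolist());pose[k]=o.x.tolist()
    lug=[o.x[0]-.006*np.cos(o.x[2]),o.x[1]-.006*np.sin(o.x[2])]
    print(' lug top px side',proj(s,[*lug,.033]),'top',proj(c,[*lug,.033]))
# chute
sl=np.radians(28)
def T(q):
    x=np.array([np.cos(q[2])*np.cos(sl),np.sin(q[2])*np.cos(sl),-np.sin(sl)]);y=np.array([-np.sin(q[2]),np.cos(q[2]),0])
    return np.c_[x,y,np.cross(x,y)],np.array([q[0],q[1],.03])
C=np.array([[0,0,0],[-280,0,0]])/1e3
u=np.array([[342,178],[313.7,281]])
o=least_squares(lambda q:(proj(c,C@T(q)[0].T+T(q)[1])-u).ravel(),[.65,-.05,-.25])
print('chute',o.x,np.degrees(o.x[2]),o.fun);pose['c']=o.x.tolist();json.dump(pose,open('pose.json','w'))
Rm,t=T(o.x)
F=np.array([[0,24],[-150,24],[-280,46],[-280,-46],[-150,-24],[0,-24]])/1e3
out=[]
for k,(x,y,w,h) in((c,(285,150,90,140)),(s,(265,205,150,90))):
    f=4 if k is c else 2.6; im=cv2.resize(k['img'][y:y+h,x:x+w,::-1],None,fx=f,fy=f,interpolation=cv2.INTER_CUBIC)
    for z,col in((0,(0,0,255)),(.014,(0,255,0))):
        P=np.c_[F,np.full(6,z)]@Rm.T+t
        cv2.polylines(im,[((proj(k,P)-[x,y]+.5)*f).round().astype(int).reshape(-1,1,2)],True,col,1)
    out.append(cv2.copyMakeBorder(im,0,max(0,560-im.shape[0]),0,0,0))
cv2.imwrite('pics/fit.png',np.hstack(out))
```

```text
cam [0.40113441 0.00287195 1.20371307]
cam [ 0.10815848 -0.88071065  0.8169015 ]
a [ 0.43329982  0.30237132 -0.94670033] -54.241933151163245 [[-0.3, -0.6], [-0.7, 1.2], [0.4, -0.5], [1.2, 0.7], [-0.6, -0.9]]
 lug top px side [[241.56983938 211.8225253 ]] top [[178.09199973 281.08781362]]
b [ 0.51210177 -0.28036992  2.29145773] 131.2908566135416 [[0.3, 0.1], [-0.2, 0.1], [0.2, 0.5], [-0.7, -0.8], [0.5, 0.1]]
 lug top px side [[379.42794645 344.5851875 ]] top [[445.94815574 244.2163217 ]]
chute [ 0.66665816 -0.05476658 -0.25491282] -14.605428516993323 [ 0.21647344 -0.82431365 -0.18978678  0.70328933]
```

View pics/fit.png

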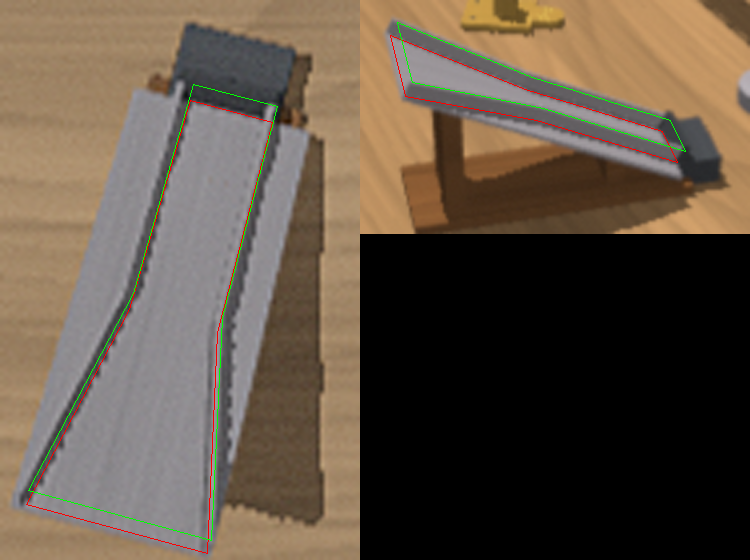

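The chute overlay matches the walls and stop to about 2 mm in both views, and the predicted lug pixels agree with the side picture. I'll move above A.

```bash
cat >> h.py <<'E'
import json
P=json.load(open('pose.json')); sl=np.radians(28)
def chute():
    q=P['c'];x=np.array([np.cos(q[2])*np.cos(sl),np.sin(q[2])*np.cos(sl),-np.sin(sl)]);y=np.array([-np.sin(q[2]),np.cos(q[2]),0])
    return np.c_[x,y,np.cross(x,y)],np.array([q[0],q[1],.03])
def down(yaw):
    x=np.array([np.cos(yaw),np.sin(yaw),0]);z=np.array([0,0,-1.]);return np.c_[x,np.cross(z,x),z]
def lug(k):
    q=P[k];return np.array([q[0]-.006*np.cos(q[2]),q[1]-.006*np.sin(q[2])])
def load(sgn,h,x=-.215):
    Rm,t=chute(); # catch origin at x, h = TCP height above floor, tool x = sgn*chute x
    return Rm@np.array([x-.006,0,h])+t, np.c_[sgn*Rm[:,0],-sgn*Rm[:,1],-Rm[:,2]]
def go(p,Rt):
    s=r.sense();R0=np.array(s['ee_rot']);d=np.array(p)-s['tcp_pos']
    v=R.from_matrix(R0.T@Rt).as_rotvec()
    print('t',s['time_s'],'xyz',(R0.T@d*1e3).round(1),'rot',v.round(3),'w',s['gripper_width'],'F',np.round(s['wrist_force'],1))
E
python3 - <<'E'
from h import *
go([*lug('a'),.13],down(P['a'][2]))
for z in (.09,.036):print(load(1,z)[0])
E
```

```text
t 0.25 xyz [244.2 156.1 117.2] rot [ 0.001 -0.     0.477] w 0.9988145981533433 F [-0.6  0.5  0.1]
[ 0.51871943 -0.01621646  0.2132185 ]
[ 0.49418719 -0.00982381  0.16553933]
```

Emit:
move_arm --series '[{"grip":0.6,"xyz":[244,156,117],"angular":[0,0,0.477]},{"grip":0.6,"xyz":[244,156,117],"angular":[0,0,0.477]},{"grip":0.6,"xyz":[244,156,117],"angular":[0,0,0.477]},{"grip":0.6,"xyz":[244,156,117],"angular":[0,0,0.477]},{"grip":0.6,"xyz":[244,156,117],"angular":[0,0,0.477]},{"grip":0.6,"xyz":[244,156,117],"angular":[0,0,0.477]},{"grip":0.6,"xyz":[244,156,117],"angular":[0,0,0.477]},{"grip":0.6,"xyz":[244,156,117],"angular":[0,0,0.477]},{"grip":0.6,"xyz":[244,156,117],"angular":[0,0,0.477]},{"grip":0.6,"xyz":[244,156,117],"angular":[0,0,0.477]}]'

```text
time_s: 1.25
tcp_pos: [0.4299, 0.3093, 0.1314]
ee_rot: [[0.586, -0.811, 0.001], [-0.811, -0.586, 0.002], [-0.001, -0.002, -1.0]]
wrist_force: [0.3, 0.1, 0.1]
gripper_width: 0.603
gripper_force: 0.0
```

Run:
```python
from h import *
go([*lug('a'),.036],down(P['a'][2]))
out=[]
for n in('top','side'):
    c=cam(n);u=proj(c,[*lug('a'),.03])[0].astype(int);x,y=u-[40,45]
    i=np.ascontiguousarray(c['img'][y:y+90,x:x+80,::-1]);i=cv2.resize(i,None,fx=5,fy=5,interpolation=cv2.INTER_CUBIC);out.append(i)
cv2.imwrite('pics/hov.png',np.hstack(out))
```

```text
t 1.25 xyz [ 1.7  1.5 95.4] rot [-0.002  0.001  0.002] w 0.6029543485660163 F [0.3 0.1 0.1]
```

View pics/hov.png

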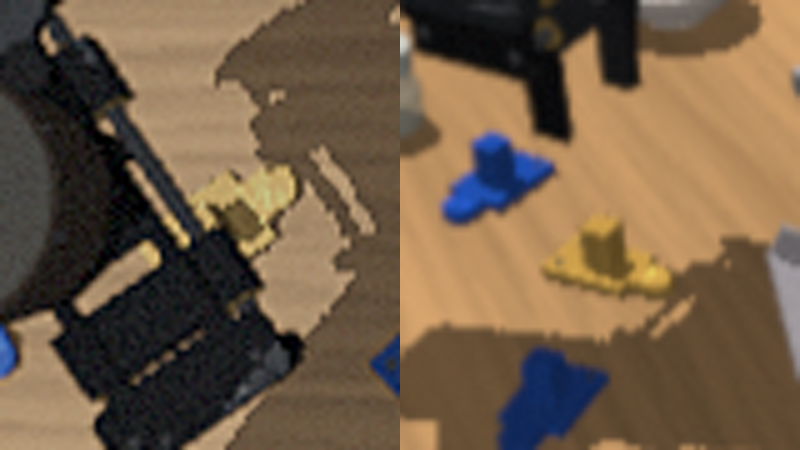

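The crops show the fingers straddling A's lug, with both blue look-alikes clear of them. I'll descend and close.

Emit:
move_arm --series '[{"grip":0.6,"xyz":[1.7,1.5,40],"angular":[0,0,0]},{"grip":0.6,"xyz":[1.7,1.5,80],"angular":[0,0,0]},{"grip":0.6,"xyz":[1.7,1.5,95],"angular":[0,0,0]},{"grip":0.6,"xyz":[1.7,1.5,95],"angular":[0,0,0]},{"grip":0.1,"xyz":[1.7,1.5,95],"angular":[0,0,0]},{"grip":0.1,"xyz":[1.7,1.5,95],"angular":[0,0,0]},{"grip":0.1,"xyz":[1.7,1.5,95],"angular":[0,0,0]},{"grip":0.1,"xyz":[1.7,1.5,95],"angular":[0,0,0]},{"grip":0.1,"xyz":[1.7,1.5,95],"angular":[0,0,0]},{"grip":0.1,"xyz":[1.7,1.5,95],"angular":[0,0,0]}]'

```text
time_s: 2.35
tcp_pos: [0.4303, 0.3061, 0.0363]
ee_rot: [[0.584, -0.811, 0.002], [-0.811, -0.584, 0.002], [-0.0, -0.002, -1.0]]
wrist_force: [0.4, -0.1, 2.3]
gripper_width: 0.201
gripper_force: 29.9
```

Emit:
move_arm --series '[{"grip":0.1,"xyz":[0,0,-50],"angular":[0,0,0]},{"grip":0.1,"xyz":[0,0,-100],"angular":[0,0,0]},{"grip":0.1,"xyz":[0,0,-150],"angular":[0,0,0]},{"grip":0.1,"xyz":[0,0,-200],"angular":[0,0,0]},{"grip":0.1,"xyz":[0,0,-240],"angular":[0,0,0]},{"grip":0.1,"xyz":[0,0,-240],"angular":[0,0,0]}]'

```text
time_s: 2.95
tcp_pos: [0.4315, 0.3071, 0.2819]
ee_rot: [[0.585, -0.811, 0.009], [-0.811, -0.585, 0.009], [-0.002, -0.013, -1.0]]
wrist_force: [0.0, 0.0, -2.2]
gripper_width: 0.208
gripper_force: 29.9
```

Run:
```python
from h import *
go(*load(1,.12))
```

```text
t 2.95 xyz [324.2 109.9  40.2] rot [-0.181 -0.471 -0.674] w 0.2080997733930494 F [ 0.   0.  -2.2]
```

Emit:
move_arm --series '[{"grip":0.1,"xyz":[324,110,10],"angular":[-0.18,-0.47,-0.674]},{"grip":0.1,"xyz":[324,110,10],"angular":[-0.18,-0.47,-0.674]},{"grip":0.1,"xyz":[324,110,10],"angular":[-0.18,-0.47,-0.674]},{"grip":0.1,"xyz":[324,110,10],"angular":[-0.18,-0.47,-0.674]},{"grip":0.1,"xyz":[324,110,10],"angular":[-0.18,-0.47,-0.674]},{"grip":0.1,"xyz":[324,110,10],"angular":[-0.18,-0.47,-0.674]},{"grip":0.1,"xyz":[324,110,10],"angular":[-0.18,-0.47,-0.674]},{"grip":0.1,"xyz":[324,110,10],"angular":[-0.18,-0.47,-0.674]},{"grip":0.1,"xyz":[324,110,10],"angular":[-0.18,-0.47,-0.674]},{"grip":0.1,"xyz":[324,110,10],"angular":[-0.18,-0.47,-0.674]}]'

```text
time_s: 3.95
tcp_pos: [0.5292, -0.0221, 0.2637]
ee_rot: [[0.849, -0.255, -0.463], [-0.229, -0.967, 0.113], [-0.476, 0.011, -0.879]]
wrist_force: [-1.5, 0.4, -2.4]
gripper_width: 0.203
gripper_force: 29.9
```

Run:
```python
from h import *
go(*load(1,.05)); go(*load(1,.038))
c=cam('side');cv2.imwrite('pics/ov.png',cv2.resize(c['img'][150:320,200:420,::-1],None,fx=3.4,fy=3.4,interpolation=cv2.INTER_CUBIC))
```

```text
t 3.95 xyz [14.2 -3.9 89.9] rot [ 0.008  0.008 -0.008] w 0.20250317655497574 F [-1.5  0.4 -2.4]
t 3.95 xyz [ 14.3  -3.9 101.9] rot [ 0.008  0.008 -0.008] w 0.20250317655497574 F [-1.5  0.4 -2.4]
```

View pics/ov.png

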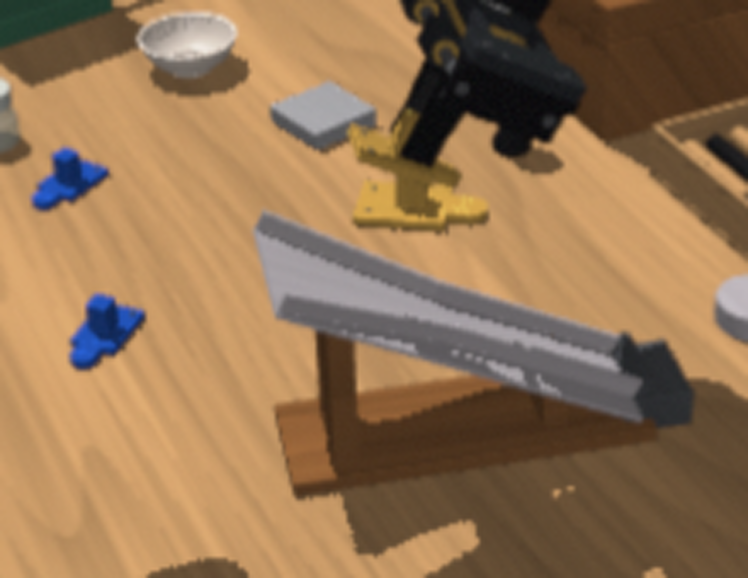

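The picture shows A held lug up with its tongue down the slope, above the flared part and tilted a little less than the chute. I'll lower it gently while watching the force. First to about 15 mm above the final height.

Emit:
move_arm --series '[{"grip":0.1,"xyz":[14,-4,0],"angular":[0.008,0.008,-0.008]},{"grip":0.1,"xyz":[14,-4,0],"angular":[0.008,0.008,-0.008]},{"grip":0.1,"xyz":[14,-4,30],"angular":[0.008,0.008,-0.008]},{"grip":0.1,"xyz":[14,-4,60],"angular":[0.008,0.008,-0.008]},{"grip":0.1,"xyz":[14,-4,80],"angular":[0.008,0.008,-0.008]},{"grip":0.1,"xyz":[14,-4,88],"angular":[0.008,0.008,-0.008]},{"grip":0.1,"xyz":[14,-4,88],"angular":[0.008,0.008,-0.008]},{"grip":0.1,"xyz":[14,-4,88],"angular":[0.008,0.008,-0.008]}]'

```text
time_s: 4.8
tcp_pos: [0.5032, -0.011, 0.1823]
ee_rot: [[0.858, -0.249, -0.45], [-0.22, -0.968, 0.117], [-0.464, -0.001, -0.886]]
wrist_force: [-0.3, -0.5, -1.8]
gripper_width: 0.204
gripper_force: 29.9
```

Run:
```python
from h import *
go(*load(1,.038))
out=[]
for n,(x,y,w,h) in(('side',(265,190,100,80)),('top',(280,200,100,80))):
    out.append(cv2.resize(cam(n)['img'][y:y+h,x:x+w,::-1],None,fx=4,fy=4,interpolation=cv2.INTER_CUBIC))
cv2.imwrite('pics/in.png',np.hstack(out))
```

```text
t 4.8 xyz [-0.2  1.1 17. ] rot [ 0.001 -0.006  0.003] w 0.20355020657862924 F [-0.3 -0.5 -1.8]
```

View pics/in.png

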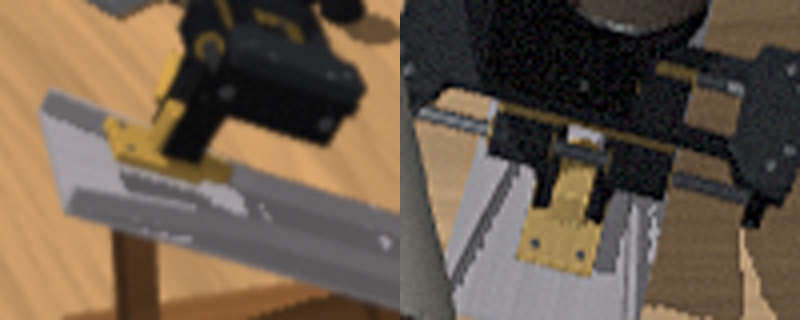

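The close view shows A parallel to the floor and centred in the flare. I'll lower it 15 mm, open a little, wait, then retreat along the normal.

Emit:
move_arm --series '[{"grip":0.1,"xyz":[0,1,8],"angular":[0,0,0]},{"grip":0.1,"xyz":[0,1,13],"angular":[0,0,0]},{"grip":0.1,"xyz":[0,1,15],"angular":[0,0,0]},{"grip":0.1,"xyz":[0,1,15],"angular":[0,0,0]},{"grip":0.36,"xyz":[0,1,15],"angular":[0,0,0]},{"grip":0.36,"xyz":[0,1,15],"angular":[0,0,0]},{"grip":0.36,"xyz":[0,1,15],"angular":[0,0,0]},{"grip":0.36,"xyz":[0,1,15],"angular":[0,0,0]},{"grip":0.36,"xyz":[0,1,15],"angular":[0,0,0]},{"grip":0.36,"xyz":[0,1,15],"angular":[0,0,0]}]'

```text
time_s: 5.9
tcp_pos: [0.4951, -0.0105, 0.1682]
ee_rot: [[0.856, -0.25, -0.452], [-0.221, -0.968, 0.117], [-0.467, -0.001, -0.884]]
wrist_force: [0.2, 0.3, 1.1]
gripper_width: 0.361
gripper_force: 0.0
```

Emit:
move_arm --series '[{"grip":0.36,"xyz":[0,0,-20],"angular":[0,0,0]},{"grip":0.36,"xyz":[0,0,-50],"angular":[0,0,0]},{"grip":0.36,"xyz":[0,0,-90],"angular":[0,0,0]},{"grip":0.36,"xyz":[0,0,-120],"angular":[0,0,0]},{"grip":0.36,"xyz":[0,0,-120],"angular":[0,0,0]}]'

```text
time_s: 6.4
tcp_pos: [0.552, -0.0252, 0.2777]
ee_rot: [[0.861, -0.25, -0.444], [-0.221, -0.968, 0.117], [-0.459, -0.002, -0.888]]
wrist_force: [-0.3, 0.3, 0.2]
gripper_width: 0.361
gripper_force: 0.0
```

Run:
```python
from h import *
go([*lug('b'),.26],down(P['b'][2]-np.pi))
c=cam('side');x,y=265,190
im=cv2.resize(c['img'][y:y+190,x:x+160,::-1],None,fx=3,fy=3,interpolation=cv2.INTER_CUBIC)
Rm,t=chute()
for X in(0,-.076):
    u=proj(c,Rm@np.array([X,0,.0035])+t)[0];cv2.circle(im,tuple(((u-[x,y]+.5)*3).astype(int)),3,(255,0,255),-1)
cv2.imwrite('pics/a1.png',im)
```

```text
t 6.4 xyz [ 34.7 260.5   1.4] rot [0.14  0.463 0.586] w 0.3614880553914459 F [-0.3  0.3  0.2]
```

View pics/a1.png

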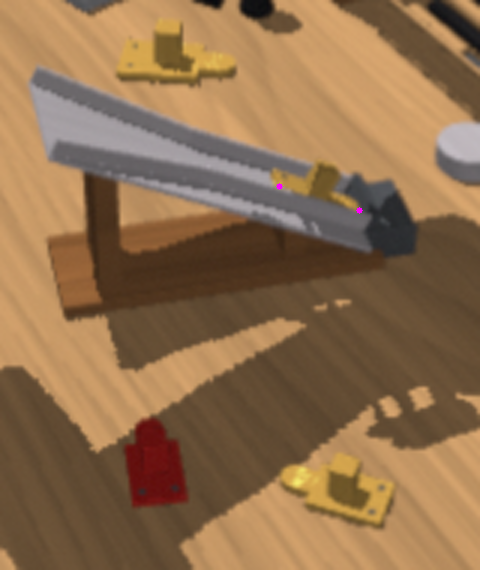

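A rests at the stop, between the marked points at (360,211) and (280,186). Now B.

Emit:
move_arm --series '[{"grip":0.6,"xyz":[35,260,0],"angular":[0.14,0.463,0.586]},{"grip":0.6,"xyz":[35,260,0],"angular":[0.14,0.463,0.586]},{"grip":0.6,"xyz":[35,260,0],"angular":[0.14,0.463,0.586]},{"grip":0.6,"xyz":[35,260,0],"angular":[0.14,0.463,0.586]},{"grip":0.6,"xyz":[35,260,0],"angular":[0.14,0.463,0.586]},{"grip":0.6,"xyz":[35,260,0],"angular":[0.14,0.463,0.586]},{"grip":0.6,"xyz":[35,260,0],"angular":[0.14,0.463,0.586]},{"grip":0.6,"xyz":[35,260,0],"angular":[0.14,0.463,0.586]},{"grip":0.6,"xyz":[35,260,0],"angular":[0.14,0.463,0.586]},{"grip":0.6,"xyz":[35,260,0],"angular":[0.14,0.463,0.586]}]'

```text
time_s: 7.45
tcp_pos: [0.5149, -0.2829, 0.2575]
ee_rot: [[0.662, -0.75, -0.009], [-0.75, -0.662, 0.001], [-0.007, 0.007, -1.0]]
wrist_force: [-0.9, -0.8, 0.6]
gripper_width: 0.601
gripper_force: 0.0
```

Run:
```python
from h import *
go([*lug('b'),.036],down(P['b'][2]-np.pi)); print(r.sense()['joints'],lug('b'))
```

```text
t 7.45 xyz [  3.8  -1.  221.4] rot [0.007 0.007 0.003] w 0.6014742352588394 F [-0.9 -0.8  0.6]
[-12.96310052  18.2480945   -3.80748004   0.07906802 -68.4847436
  54.37471797] [ 0.51606106 -0.28487814]
```

Emit:
move_arm --series '[{"grip":0.6,"xyz":[3,-1,50],"angular":[0.005,0.004,0.002]},{"grip":0.6,"xyz":[3,-1,100],"angular":[0.005,0.004,0.002]},{"grip":0.6,"xyz":[3,-1,140],"angular":[0.005,0.004,0.002]},{"grip":0.6,"xyz":[3,-1,150],"angular":[0.005,0.004,0.002]},{"grip":0.6,"xyz":[3,-1,150],"angular":[0.005,0.004,0.002]},{"grip":0.6,"xyz":[3,-1,150],"angular":[0.005,0.004,0.002]}]'

```text
time_s: 8.05
tcp_pos: [0.5175, -0.2858, 0.1099]
ee_rot: [[0.66, -0.751, 0.001], [-0.751, -0.66, -0.001], [0.001, -0.0, -1.0]]
wrist_force: [0.4, -0.0, 0.6]
gripper_width: 0.602
gripper_force: 0.0
```

Run:
```python
from h import *
go([*lug('b'),.036],down(P['b'][2]-np.pi))
c=cam('side');x,y=310,270
cv2.imwrite('pics/hb.png',cv2.resize(c['img'][y:y+110,x:x+120,::-1],None,fx=4,fy=4,interpolation=cv2.INTER_CUBIC))
```

```text
t 8.05 xyz [-1.8  0.5 73.8] rot [-0.    -0.001 -0.   ] w 0.6017773404663316 F [ 0.4 -0.   0.6]
```

View pics/hb.png

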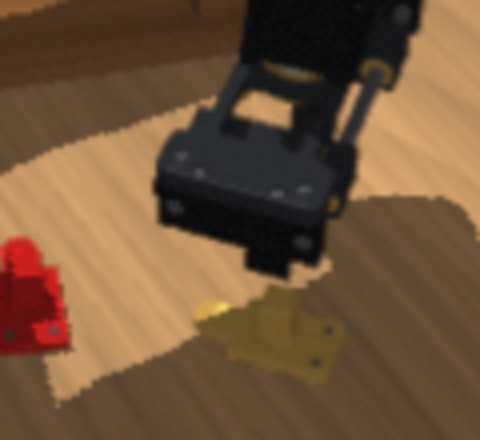

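The view shows the gripper above B's lug, at (280,310) in the crop, and the red catch clear of it. I'll descend and grip.

Emit:
move_arm --series '[{"grip":0.6,"xyz":[-1.8,0.5,40],"angular":[0,0,0]},{"grip":0.6,"xyz":[-1.8,0.5,65],"angular":[0,0,0]},{"grip":0.6,"xyz":[-1.8,0.5,73.5],"angular":[0,0,0]},{"grip":0.6,"xyz":[-1.8,0.5,73.5],"angular":[0,0,0]},{"grip":0.1,"xyz":[-1.8,0.5,73.5],"angular":[0,0,0]},{"grip":0.1,"xyz":[-1.8,0.5,73.5],"angular":[0,0,0]},{"grip":0.1,"xyz":[-1.8,0.5,73.5],"angular":[0,0,0]},{"grip":0.1,"xyz":[-1.8,0.5,73.5],"angular":[0,0,0]},{"grip":0.1,"xyz":[-1.8,0.5,73.5],"angular":[0,0,0]},{"grip":0.1,"xyz":[-1.8,0.5,73.5],"angular":[0,0,0]}]'

```text
time_s: 9.1
tcp_pos: [0.5146, -0.2845, 0.0348]
ee_rot: [[0.659, -0.752, -0.001], [-0.752, -0.659, 0.0], [-0.001, 0.0, -1.0]]
wrist_force: [0.6, 0.4, 2.3]
gripper_width: 0.202
gripper_force: 30.0
```

Emit:
move_arm --series '[{"grip":0.1,"xyz":[0,0,-50],"angular":[0,0,0]},{"grip":0.1,"xyz":[0,0,-100],"angular":[0,0,0]},{"grip":0.1,"xyz":[0,0,-150],"angular":[0,0,0]},{"grip":0.1,"xyz":[0,0,-200],"angular":[0,0,0]},{"grip":0.1,"xyz":[0,0,-250],"angular":[0,0,0]},{"grip":0.1,"xyz":[0,0,-250],"angular":[0,0,0]},{"grip":0.1,"xyz":[0,0,-250],"angular":[0,0,0]}]'

```text
time_s: 9.8
tcp_pos: [0.5142, -0.2843, 0.2847]
ee_rot: [[0.658, -0.753, -0.001], [-0.753, -0.658, 0.002], [-0.002, -0.0, -1.0]]
wrist_force: [-0.6, -0.2, -3.9]
gripper_width: 0.201
gripper_force: 30.0
```

Run:
```python
from h import *
go(*load(-1,.14)); print(r.sense()['joints'])
```

```text
t 9.8 xyz [-179.3 -193.1   27.7] rot [-0.616  0.191  2.48 ] w 0.2013841731112881 F [-0.6 -0.2 -3.9]
[-13.19433067  17.10394367  -1.44345669  -0.07973291 -71.54634096
  54.40034731]
```

Emit:
move_arm --series '[{"grip":0.1,"xyz":[-10,-10,-20],"angular":[0,0,0.15]},{"grip":0.1,"xyz":[-40,-40,-20],"angular":[0,0,0.3]},{"grip":0.1,"xyz":[-70,-70,-20],"angular":[0,0,0.45]},{"grip":0.1,"xyz":[-100,-100,-20],"angular":[0,0,0.6]},{"grip":0.1,"xyz":[-130,-130,-20],"angular":[0,0,0.75]},{"grip":0.1,"xyz":[-150,-160,-20],"angular":[0,0,0.9]},{"grip":0.1,"xyz":[-165,-180,-20],"angular":[0,0,1.05]},{"grip":0.1,"xyz":[-180,-193,-20],"angular":[0,0,1.2]},{"grip":0.1,"xyz":[-180,-193,-20],"angular":[0,0,1.35]},{"grip":0.1,"xyz":[-180,-193,-20],"angular":[0,0,1.5]}]'

```text
time_s: 10.8
tcp_pos: [0.5398, -0.0213, 0.301]
ee_rot: [[-0.684, -0.729, -0.009], [-0.729, 0.685, 0.0], [0.006, 0.007, -1.0]]
wrist_force: [0.0, -0.0, -2.1]
gripper_width: 0.203
gripper_force: 30.0
```

Run:
```python
from h import *
go(*load(-1,.14)); print(r.sense()['joints'])
```

```text
t 10.8 xyz [-0.8 -2.1 43.7] rot [-0.259  0.431  1.05 ] w 0.20343747202270704 F [ 0.  -0.  -2.1]
[ 14.8718718   12.03179014  -5.94810109  -0.15240911 -72.541225
 -58.02349243]
```

Emit:
move_arm --series '[{"grip":0.1,"xyz":[-1,-2,0],"angular":[-0.259,0.431,1.05]},{"grip":0.1,"xyz":[-1,-2,0],"angular":[-0.259,0.431,1.05]},{"grip":0.1,"xyz":[-1,-2,0],"angular":[-0.259,0.431,1.05]},{"grip":0.1,"xyz":[-1,-2,0],"angular":[-0.259,0.431,1.05]},{"grip":0.1,"xyz":[-1,-2,0],"angular":[-0.259,0.431,1.05]},{"grip":0.1,"xyz":[-1,-2,0],"angular":[-0.259,0.431,1.05]},{"grip":0.1,"xyz":[-1,-2,10],"angular":[-0.259,0.431,1.05]},{"grip":0.1,"xyz":[-1,-2,10],"angular":[-0.259,0.431,1.05]},{"grip":0.1,"xyz":[-1,-2,10],"angular":[-0.259,0.431,1.05]},{"grip":0.1,"xyz":[-1,-2,10],"angular":[-0.259,0.431,1.05]}]'

```text
time_s: 11.8
tcp_pos: [0.543, -0.0229, 0.2925]
ee_rot: [[-0.858, 0.246, -0.451], [0.217, 0.969, 0.116], [0.466, 0.002, -0.885]]
wrist_force: [-0.1, -0.5, -2.1]
gripper_width: 0.203
gripper_force: 30.0
```

Run:
```python
from h import *
go(*load(-1,.055)); print(r.sense()['joints'])
```

```text
t 11.8 xyz [-14.5   0.4 116.9] rot [-0.001  0.004  0.006] w 0.2027730376763107 F [-0.1 -0.5 -2.1]
[   8.75145113   26.2627184    13.05361727  -10.83872477 -102.39790951
 -112.89306887]
```

Emit:
move_arm --series '[{"grip":0.1,"xyz":[-14,0,0],"angular":[0,0,0]},{"grip":0.1,"xyz":[-14,0,40],"angular":[0,0,0]},{"grip":0.1,"xyz":[-14,0,80],"angular":[0,0,0]},{"grip":0.1,"xyz":[-14,0,105],"angular":[0,0,0]},{"grip":0.1,"xyz":[-14,0,116],"angular":[0,0,0]},{"grip":0.1,"xyz":[-14,0,116],"angular":[0,0,0]},{"grip":0.1,"xyz":[-14,0,116],"angular":[0,0,0]}]'

```text
time_s: 12.5
tcp_pos: [0.5047, -0.0123, 0.1862]
ee_rot: [[-0.86, 0.247, -0.446], [0.218, 0.969, 0.116], [0.461, 0.003, -0.887]]
wrist_force: [-0.5, 0.3, -0.9]
gripper_width: 0.204
gripper_force: 30.0
```

Run:
```python
from h import *
go(*load(-1,.038))
out=[]
for n,(x,y,w,h) in(('side',(265,190,150,100)),('top',(280,150,100,140))):
    i=cv2.resize(cam(n)['img'][y:y+h,x:x+w,::-1],None,fx=3,fy=3,interpolation=cv2.INTER_CUBIC)
    out.append(cv2.copyMakeBorder(i,0,420-i.shape[0],0,0,0))
cv2.imwrite('pics/inb.png',np.hstack(out))
```

```text
t 12.5 xyz [ 0.  -0.3 21.3] rot [0.    0.01  0.006] w 0.2038248115268277 F [-0.5  0.3 -0.9]
```

View pics/inb.png

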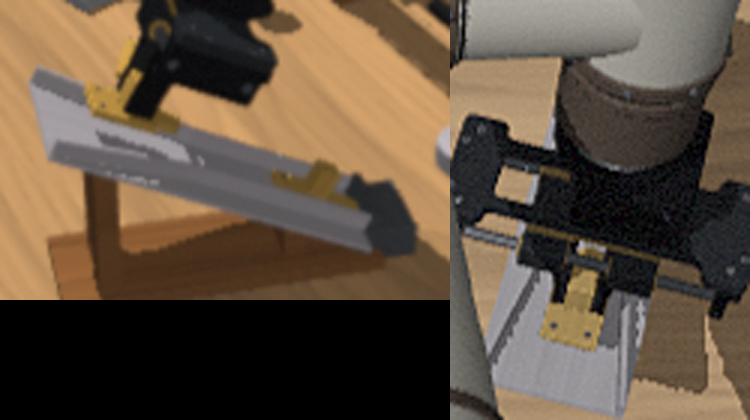

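B is parallel to the floor, centred, and has its tongue down the slope. A is at the stop. I'll lower B 19 mm and release it.

Emit:
move_arm --series '[{"grip":0.1,"xyz":[0,0,8],"angular":[0,0.01,0.005]},{"grip":0.1,"xyz":[0,0,15],"angular":[0,0.01,0.005]},{"grip":0.1,"xyz":[0,0,19],"angular":[0,0.01,0.005]},{"grip":0.1,"xyz":[0,0,19],"angular":[0,0.01,0.005]},{"grip":0.36,"xyz":[0,0,19],"angular":[0,0.01,0.005]},{"grip":0.36,"xyz":[0,0,19],"angular":[0,0.01,0.005]},{"grip":0.36,"xyz":[0,0,19],"angular":[0,0.01,0.005]},{"grip":0.36,"xyz":[0,0,19],"angular":[0,0.01,0.005]},{"grip":0.36,"xyz":[0,0,19],"angular":[0,0.01,0.005]},{"grip":0.36,"xyz":[0,0,19],"angular":[0,0.01,0.005]}]'

```text
time_s: 13.6
tcp_pos: [0.4948, -0.01, 0.1684]
ee_rot: [[-0.853, 0.252, -0.457], [0.222, 0.968, 0.119], [0.472, 0.0, -0.881]]
wrist_force: [0.0, 0.5, -0.3]
gripper_width: 0.36
gripper_force: 0.0
```

Emit:
move_arm --series '[{"grip":0.36,"xyz":[0,0,-20],"angular":[0,0,0]},{"grip":0.36,"xyz":[0,0,-50],"angular":[0,0,0]},{"grip":0.36,"xyz":[0,0,-90],"angular":[0,0,0]},{"grip":0.36,"xyz":[0,0,-130],"angular":[0,0,0]},{"grip":0.36,"xyz":[0,0,-130],"angular":[0,0,0]},{"grip":0.36,"xyz":[0,0,-130],"angular":[0,0,0]},{"grip":0.36,"xyz":[0,0,-130],"angular":[0,0,0]}]'

```text
time_s: 14.3
tcp_pos: [0.5534, -0.0253, 0.2818]
ee_rot: [[-0.852, 0.252, -0.46], [0.222, 0.968, 0.12], [0.475, -0.0, -0.88]]
wrist_force: [-1.0, -1.0, -0.2]
gripper_width: 0.359
gripper_force: 0.0
```

Run:
```python
from h import *
c=cam('side');x,y=265,190
im=cv2.resize(c['img'][y:y+100,x:x+160,::-1],None,fx=5,fy=5,interpolation=cv2.INTER_CUBIC)
Rm,t=chute()
for X in(0,-.076,-.152):
    u=proj(c,Rm@np.array([X,0,.0035])+t)[0];cv2.circle(im,tuple(((u-[x,y]+.5)*5).astype(int)),3,(255,0,255),-1)
cv2.imwrite('pics/end.png',im); print(r.sense()['time_s'])
```

```text
14.35
```

View pics/end.png

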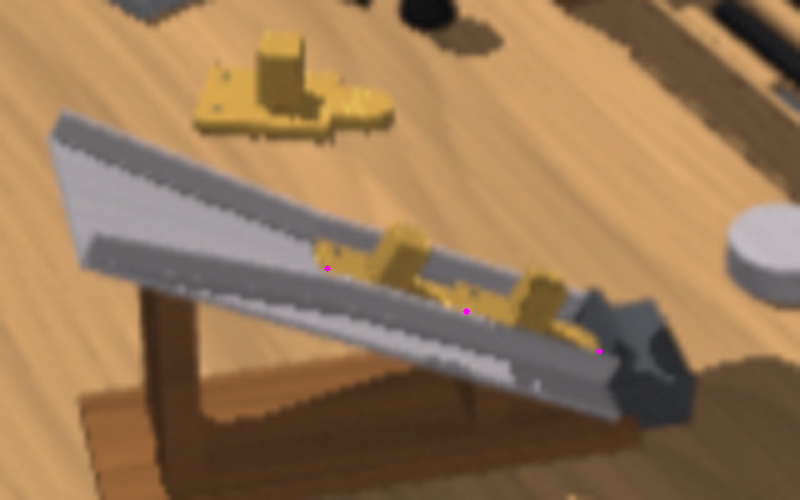

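Both catches lie nose to tail at the stop. Their ends are at the marked points (600,351), (466,311) and (327,268), and the big catch has not moved. I'll hand in.

```bash
python3 -c "
from station import r
print(r.finish_job())"
```

```text
the job is handed in; nothing more can be done
None
```

Both small brass catches are in the chute, lug up with tongues down the slope, one against the stop and the other right behind it, and the big catch was left alone; the job is handed in at about 14 s (no verdict was shown), but I viewed 11 pictures, one over the limit of 10.

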